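# Fit new filter tubes in the water filter head

### The arm

A 6-joint arm with a two-finger parallel gripper is mounted at the origin on the work surface. World frame = base frame: x ahead of the robot, y to its left, z up, the work surface at z = 0. Lengths are in m, angles in rad, forces in N, time in s.
With the tool pointing down it reaches from about 0.35 to 0.975 m from the base axis. Payload 4.9 kg.
Tool frame: the origin (TCP) lies on the mounting face of the last link; the fingertips stand 173 mm ahead of it and the grasp point (between the pads) lies ctrl.pinch_z ahead of it (ctrl.pinch_z is the distance from the TCP to the grasp point, in m); z points along the fingers, y is the line along which they close (so a half turn about z gives the same grasp; the last joint's range is limited). The gripper opens to 85 mm and grips with 20 to 120 N. Pads are 22 mm wide; open, the fingers measure 114 mm over their backs; the gripper's body (76 mm by 85 mm) begins 54 mm behind the grasp point. The pads swing forward as they close: fully open they stand 13 mm farther back than shut.
Start: joints at [-1.426, 0.053, 1.613, -0, 1.476, -0.119], TCP at [0.163, -0.603, 0.405] pointing down, gripper open.
Joint ranges: [-3.01, 3.01], [-1.01, 2.22], [0.06, 2.58], [-1.02, 4.17], [0.09, 2.62], [-3.14, 3.14]. Speed limits (rad/s): [2.57, 2.57, 3.14, 3.14, 3.14, 3.14].

### API

Orientations are given as a rotation vector (axis times angle).
In Python, from station import telemetry, eyes, ctrl gives the robot as it stands.
- The arm moves only by the tool apply_moves, never from a script. Its argument "plan" is a list of rows, each a list of 5 numbers: the finger opening in m, from 0 to 0.0854, then the shift along the tool's x, y, z in m, then the turn about the tool's z in rad. In form: [[jaw, x, y, z, roll], ...]. A call has 1 to 12 rows; each row is the pose to reach, as a shift and turn from the pose commanded when the call began, along the tool's axes at that moment; what a row does not reach only later rows make up. A row lasts 1/12 s, in which the tool goes at most 41.7 mm and 7.16 degrees, less where a joint would pass 70% of its speed; a pose out of reach is approached as far as the arm can. A call with a gripper value outside its range is refused whole. The fingers move at their own pace and stop on an object; "newtons" is the grip in N (left out, the last holds). Time passes only in rows, so rows that repeat a pose let the fingers close. It gives the time, the measured TCP pose, the force, the opening and the grip force at its end, in the units of the state.
- telemetry.get_obs(): the state, without advancing time (a new reading comes with each control period).
- eyes.get_image(name): name is "scene" or "top" or "wrist"; returns a dict with "img" (400x640x3 uint8, blue, green, red), "range_z" (400x640 float32, m along the optical axis (not along the pixel's ray), 0 where there is no reading), "K" (3x3 intrinsics, pixels), "dist_coeffs" ([k1, k2, p1, p2, k3] as OpenCV has them; the pictures are not rectified), "pose" (4x4, takes a point from camera to world coordinates); the wrist camera has in their place "hand_eye" (4x4, takes a point from camera to tool coordinates, whose origin is the TCP and whose axes are the flange's). Camera axes: x right, y down, z forward; pixel columns grow to the right and rows downward; lengths in m; the calibration is good to about 2 mm. A picture is of the moment at which its call begins: read the wrist's pose just before it.
- ctrl.finish_job(): hands the job in; it is judged then, once.
Trained networks look in a picture, given as the dict that the camera call returned (one of the last four; its "shot" number tells which), for a name from the list of things; names that differ only in an ending like _2 or _b are one class to them, and where a whole thing is asked for, a point or a joint stands for the part that bears it (a point fixed in the world has none). Each returns a list of dicts, best first, with "confidence" (0 to 1); they miss things now and then, are a little off and sometimes report something else, mostly with a low value. They report only what shows in the picture. A call takes as long as a camera call. They do not tell look-alikes from the thing itself.
- eyes.search_frame(thing, picture): "box" ([left, top, right, bottom] in pixels, round what is visible of it).
- eyes.outline_of(thing, picture): "region" (400x640 bool, what is visible of it) and "box" ([left, top, right, bottom] in pixels, round what is visible of it).
- eyes.tip_of(thing, picture): "point" ([column, row] in pixels: a listed point, or the origin of a listed thing).
The state is a dict: "t": time; "q": joint angles; "dq": joint speeds; "effort": joint torques, N m; "tool_pos": TCP position; "tool_rot": TCP orientation; "contact_force": force on the tool from outside, world axes, zero at the start; "wrist_torque": the same for the moment, N m; "opening": finger opening in m; "grip_force": force on a finger pad.
Only numpy, scipy, OpenCV 4.12 (cv2) and the standard library are available. Lean on these libraries where they do the work, as an engineer would, in place of code of your own. Each camera call takes 0.05 s, during which the arm holds its last target. There are 200 camera calls.

### The job

Get this water filter head ready: swing its red hold-down bar well open to the side, put every yellow travel plug that is in it into the amber bowl, and push each blue filter tube straight down into a socket of its own, past the sprung seal, until it bottoms. Then swing the red bar fully shut again over the seated tubes and let go; the bowl stays upright on the table and the vase, coasters and remote control stay where they are.

Things in the scene. Friction and masses are not known exactly. Their poses are not given: they have to be found in the camera images.
- hinge (a point): On the vertical hinge axis of the red bar at its mid-thickness, 137 mm above the table; the hinge post (28 mm wide, top with bar 145 mm up) stands at one end of the grey filter head, a fixed block 250 mm long, 76 wide, 60 high. This point's x axis points from the hinge along the block and its row of sockets (68, 124, 180 mm from the hinge axis); z is up.
- bar (a joint): Angle of the red bar (rad): 0 shut, over the sockets along the hinge point's x; grows as it swings level, anticlockwise from above, to a stop at 1.9; past 1.4 it is well open, below 0.1 shut. 18 mm wide, 12 thick, underside 131 mm above the table. Stays where left; about 1 N at the handle moves it. It passes 6 mm over tubes fully home (tops at 125 mm) and strikes others.
- bar_handle (a point): The upright black round handle post at the free end of the red bar, 18 mm in diameter, 218 mm from the hinge axis. It stands up 36 mm above the bar: its top is 179 mm above the table; this point is on its axis, 162 mm above the table. Can be gripped from above; it is round, so it turns in the grip.
- socket0 (a point): Centre of the mouth of push-fit socket 0 (68 mm from the hinge), 60 mm above the table, z up. Round hole 41 mm in diameter, 45 mm deep (flat floor 15 mm above the table), small chamfer. 24 mm down, three sprung rubber seal pads stand 2 mm into a tube's way: pushing a tube's foot past them takes roughly 8 to 18 N, then it slides easily to the floor.
- socket1 (a point): Centre of the mouth of push-fit socket 1 (124 mm from the hinge), 60 mm above the table, z up. Round hole 41 mm in diameter, 45 mm deep (flat floor 15 mm above the table), small chamfer. 24 mm down, three sprung rubber seal pads stand 2 mm into a tube's way: pushing a tube's foot past them takes roughly 8 to 18 N, then it slides easily to the floor.
- socket2 (a point): Centre of the mouth of push-fit socket 2 (180 mm from the hinge), 60 mm above the table, z up. Round hole 41 mm in diameter, 45 mm deep (flat floor 15 mm above the table), small chamfer. 24 mm down, three sprung rubber seal pads stand 2 mm into a tube's way: pushing a tube's foot past them takes roughly 8 to 18 N, then it slides easily to the floor.
- tube0_mid (a point): Centre of blue filter tube 0 (white band nearer its top), half-way up; z is its long axis. A rigid closed tube 38 mm in diameter, 110 mm long, about 120 g, foot chamfered by 4 mm; it stands upright in a well of the wooden caddy (centre then 62 mm above the table); lift straight out. Fully home in a socket its centre is 10 mm above the mouth, i.e. 70 mm above the table, its top 65 mm above the block. May be absent (None from the start).
- tube1_mid (a point): Centre of blue filter tube 1 (white band nearer its top), half-way up; z is its long axis. A rigid closed tube 38 mm in diameter, 110 mm long, about 120 g, foot chamfered by 4 mm; it stands upright in a well of the wooden caddy (centre then 62 mm above the table); lift straight out. Fully home in a socket its centre is 10 mm above the mouth, i.e. 70 mm above the table, its top 65 mm above the block. May be absent (None from the start).
- tube2_mid (a point): Centre of blue filter tube 2 (white band nearer its top), half-way up; z is its long axis. A rigid closed tube 38 mm in diameter, 110 mm long, about 120 g, foot chamfered by 4 mm; it stands upright in a well of the wooden caddy (centre then 62 mm above the table); lift straight out. Fully home in a socket its centre is 10 mm above the mouth, i.e. 70 mm above the table, its top 65 mm above the block. May be absent (None from the start).
- plug0_mid (a point): Centre of yellow travel plug 0, 12 mm above the underside of its flange. It sits loosely in the mouth of a socket: stem 37 mm in diameter, 10 mm deep in the hole; flange 48 mm in diameter, 4 mm thick, resting on the block; round grip knob 26 mm in diameter, 30 mm tall above the flange (top 94 mm above the table while in the block). About 30 g; lift straight up. May be absent (None from the start).
- plug1_mid (a point): Centre of yellow travel plug 1, 12 mm above the underside of its flange. It sits loosely in the mouth of a socket: stem 37 mm in diameter, 10 mm deep in the hole; flange 48 mm in diameter, 4 mm thick, resting on the block; round grip knob 26 mm in diameter, 30 mm tall above the flange (top 94 mm above the table while in the block). About 30 g; lift straight up. May be absent (None from the start).
- plug2_mid (a point): Centre of yellow travel plug 2, 12 mm above the underside of its flange. It sits loosely in the mouth of a socket: stem 37 mm in diameter, 10 mm deep in the hole; flange 48 mm in diameter, 4 mm thick, resting on the block; round grip knob 26 mm in diameter, 30 mm tall above the flange (top 94 mm above the table while in the block). About 30 g; lift straight up. May be absent (None from the start).
- bowl: Amber glass bowl, loose, empty at the start, rim 170 mm in diameter, 55 mm high; origin at the centre of its underside. Room for all three plugs, in any attitude. A plug counts as in it when its centre is within 80 mm of the bowl's axis and lower than 80 mm above the table.
- caddy: Loose pale wooden caddy, 250 x 84 x 34 mm, about 600 g, origin under its centre, x along it. Three round wells 43 mm wide, 27 mm deep, in a row along x at -80, 0 and 80 mm, hold the filter tubes upright at the start. It may be left anywhere. (A fixed aluminium table fan, 260 mm tall, stands beyond it, at the far right corner of the table, 80 mm or more from any tube.)
- vase: Blue ceramic vase 180 mm tall, 90 mm wide, origin under its centre; leave alone.
- coasters: Stack of grey plastic coasters, 96 mm wide, 36 mm tall, origin under its centre; leave alone.
- remote: Black remote control 45 x 150 x 18 mm, origin under its centre; leave alone.
- trivet: Red hard silicone trivet, fixed flat disc 170 mm wide, 8 mm thick.
Not all that is in view belongs to the job. What is shaped like the part that bears tube0_mid but green or pink is not meant.

How it is judged:
By the outcome, as a careful person would: the job done as asked, in the order asked, and still so for the second after the job is handed in, with the robot touching nothing.
Of tube0, tube1, tube2 only 2 to 3 are there at a start; the rules pass over those that are not, and their reading is None.
Of plug0, plug1, plug2 only 2 to 3 are there at a start; the rules pass over those that are not, and their reading is None.
At some moment in a run one of caddy, bowl may be knocked a few centimetres aside while the robot is not near it.
It also fails if it takes over 210 s, if anything falls off the work surface, if the arm or the gripper's body presses on something with over 40 N, if the wrist force passes 120 N, or if a joint passes its speed limit or range.

## Working session

There is one attempt and no reset: what is moved stays moved. The work goes in short steps, Python scripts to look and compute and a tool call to move; the robot and the scene stay as the last step left them, time stands still between calls to the robot, and variables do not carry over. Pictures are saved under pics/ and viewed, at most 14 in all, crops included, and the job is handed in when it is done.

Besides the shell and the picture viewer there is one more tool, called after "Emit:" as name(argument=value, ...) on one line, values as JSON. apply_moves: Moves the arm, as the interface text tells. Its arguments: {"type":"object","properties":{"plan":{"type":"array","items":{"type":"array","items":{"type":"number"}}},"newtons":{"type":"number"}},"required":["plan"]}

```bash
mkdir -p pics; cat > h.py <<'E'
import numpy as np, cv2
from scipy.spatial.transform import Rotation as R
from station import telemetry, eyes, ctrl
def tool():
    o=telemetry.get_obs(); T=np.eye(4); T[:3,:3]=R.from_rotvec(o['tool_rot']).as_matrix(); T[:3,3]=o['tool_pos']; return T,o
def shot(name):
    T,o=tool(); p=eyes.get_image(name); p=dict(p)
    p['P']=p['pose'] if 'pose' in p else T@p['hand_eye']
    return p
def ray(p,uv):
    n=cv2.undistortPoints(np.array(uv,float).reshape(-1,1,2),p['K'],np.array(p['dist_coeffs'],float)).reshape(-1,2)
    return np.c_[n,np.ones(len(n))]
def at_z(p,uv,z):
    d=ray(p,uv)@p['P'][:3,:3].T; c=p['P'][:3,3]
    return c+d*((z-c[2])/d[:,2])[:,None]
def cloud(p,mask):
    v,u=np.nonzero(mask&(p['range_z']>0)); d=ray(p,np.c_[u,v])*p['range_z'][v,u][:,None]
    return d@p['P'][:3,:3].T+p['P'][:3,3]
def save(p,n): cv2.imwrite('pics/'+n,p['img'])
E
python3 - <<'E'
from h import *
print(ctrl.pinch_z, tool()[1])
for c in('scene','top'):
    p=shot(c); save(p,c+'0.png'); print(c,p['P'].round(3).tolist())
    for n in['bar','bar_handle','hinge','socket0','tube0_mid','plug0_mid','bowl','caddy','vase','coasters','remote','trivet']:
        for d in eyes.tip_of(n,p)[:4]:
            uv=d['point']; print(n,round(d['confidence'],2),np.round(uv),end=' ')
            z={'bar':.137,'bar_handle':.162,'hinge':.137,'socket0':.06,'tube0_mid':.062,'plug0_mid':.072}.get(n,0)
            print(at_z(p,uv,z).round(3))
E
```

```text
0.1547 {'t': 0.0, 'q': array([-1.42601515e+00,  5.33641187e-02,  1.61427680e+00, -1.15995155e-06,
        1.47597990e+00, -1.19012812e-01]), 'dq': array([ 0.00110412,  0.00096152, -0.0001906 , -0.00241214,  0.00087167,
       -0.000573  ]), 'effort': array([-2.82698975e-04, -3.93686557e+01, -3.70173132e+01, -7.98338419e-05,
        6.98415228e-03, -9.40680962e-06]), 'tool_pos': array([ 0.16292036, -0.60312175,  0.40346842]), 'tool_rot': array([-3.11229499e+00, -4.12899692e-01,  4.28317548e-05]), 'contact_force': array([ 0.04358165, -0.55672682,  0.31914886]), 'wrist_torque': array([-0.02161356,  0.00651605, -0.01732787]), 'grip_force': 0.0, 'opening': 0.08504163114616711}
scene [[-0.196, 0.813, -0.549, 1.358], [0.98, 0.154, -0.122, 0.196], [-0.015, -0.562, -0.827, 1.347], [0.0, 0.0, 0.0, 1.0]]Traceback (most recent call last):
  File "<stdin>", line 6, in <module>
ValueError: it knows: bar_handle, bowl, caddy, coasters, hinge, plug0_mid, plug1_mid, plug2_mid, remote, socket, trivet, tube0_mid, tube1_mid, tube2_mid, vase
```

```bash
python3 - <<'E'
from h import *
for c in('scene','top'):
    p=shot(c); save(p,c+'0.png'); print(c,p['P'].round(3).tolist())
    for n in['bar_handle','hinge','socket','tube0_mid','plug0_mid','bowl','caddy','vase','coasters','remote','trivet']:
        for d in eyes.tip_of(n,p)[:5]:
            uv=d['point']; print(n,round(d['confidence'],2),np.round(uv),end=' ')
            z={'bar_handle':.162,'hinge':.137,'socket':.06,'tube0_mid':.062,'plug0_mid':.072}.get(n,0)
            print(at_z(p,uv,z).round(3))
E
```

```text
scene [[-0.196, 0.813, -0.549, 1.358], [0.98, 0.154, -0.122, 0.196], [-0.015, -0.562, -0.827, 1.347], [0.0, 0.0, 0.0, 1.0]]
bar_handle 0.66 [318. 223.] [[0.64  0.082 0.162]]
hinge 0.58 [301. 168.] [[ 0.438 -0.005  0.137]]
hinge 0.37 [207. 206.] [[ 0.627 -0.253  0.137]]
hinge 0.22 [304. 203.] [[0.565 0.028 0.137]]
socket 0.93 [302. 214.] [[0.557 0.02  0.06 ]]
socket 0.83 [301. 204.] [[0.519 0.009 0.06 ]]
socket 0.63 [303. 232.] [[0.617 0.035 0.06 ]]
socket 0.39 [346. 302.] [[0.817 0.196 0.06 ]]
tube0_mid 0.84 [256. 174.] [[ 0.433 -0.159  0.062]]
tube0_mid 0.62 [190. 171.] [[ 0.459 -0.38   0.062]]
tube0_mid 0.6 [227. 171.] [[ 0.439 -0.259  0.062]]
plug0_mid 0.6 [303. 198.] [[0.502 0.012 0.072]]
bowl 0.66 [364. 245.] [[0.596 0.223 0.   ]]
bowl 0.21 [226. 169.] [[ 0.385 -0.284  0.   ]]
caddy 0.93 [222. 198.] [[ 0.505 -0.265  0.   ]]
vase 0.58 [429. 282.] [[0.682 0.43  0.   ]]
coasters 0.69 [348. 301.] [[0.789 0.202 0.   ]]
remote 0.87 [254. 288.] [[ 0.8   -0.077  0.   ]]
remote 0.71 [301. 200.] [[ 0.466 -0.001  0.   ]]
trivet 0.93 [429. 184.] [[0.319 0.409 0.   ]]
top [[-0.098, -0.972, 0
[... 401 characters left out ...]
. 248.] [[ 0.423 -0.155  0.062]]
tube0_mid 0.62 [251. 143.] [[0.764 0.184 0.062]]
tube0_mid 0.6 [459. 232.] [[ 0.443 -0.383  0.062]]
tube0_mid 0.49 [416. 242.] [[ 0.428 -0.259  0.062]]
plug0_mid 0.41 [320. 222.] [[0.509 0.005 0.072]]
bowl 0.98 [243. 206.] [[0.591 0.229 0.   ]]
caddy 0.93 [411. 216.] [[ 0.511 -0.269  0.   ]]
caddy 0.44 [280. 173.] [[0.684 0.108 0.   ]]
vase 0.97 [176. 184.] [[0.681 0.428 0.   ]]
vase 0.55 [311. 202.] [[0.583 0.024 0.   ]]
coasters 0.81 [250. 144.] [[0.786 0.195 0.   ]]
coasters 0.75 [305. 184.] [[0.641 0.037 0.   ]]
coasters 0.64 [339. 131.] [[ 0.802 -0.084  0.   ]]
remote 0.85 [337. 134.] [[ 0.793 -0.078  0.   ]]
trivet 0.67 [183. 305.] [[0.317 0.42  0.   ]]
```

View pics/scene0.png

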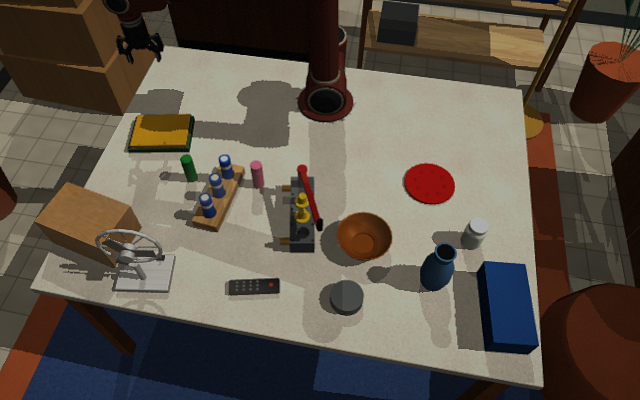

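View pics/top0.png

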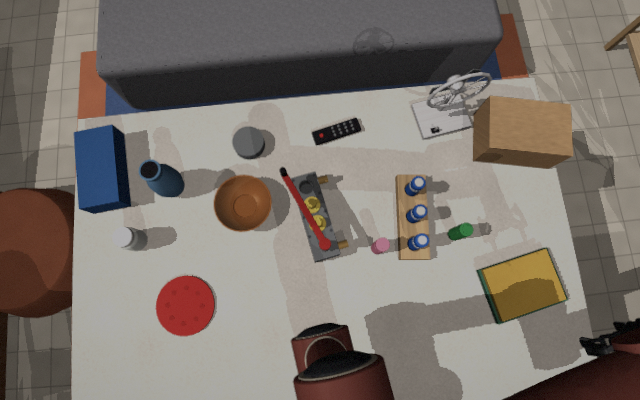

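The top view shows three blue tubes in the caddy (px (416,186), (416,213), (420,241)). The look-alikes outside it are green at (460,231) and pink at (380,246), and I reject both. Two yellow plugs show at (312,205) and (318,222). The red bar is partly shut, with its handle at (283,171).

```bash
python3 - <<'E'
from h import *
p=shot('top'); 
cv2.imwrite('pics/crop.png',cv2.resize(p['img'][120:270,230:480],None,fx=3,fy=3,interpolation=cv2.INTER_CUBIC))
m=np.zeros((400,640),bool); m[120:280,230:480]=1
v,u=np.nonzero(m&(p['range_z']>0)); X=cloud(p,m); hsv=cv2.cvtColor(p['img'],cv2.COLOR_BGR2HSV)[v,u]
def rep(n,s):
    Y=X[s]; print(n,s.sum(), np.median(Y,0).round(4) if len(Y) else '', Y.min(0).round(3),Y.max(0).round(3)) if len(Y) else print(n,0)
z=X[:,2]; h,s,b=hsv.T.astype(int)
# tubes tops
for r in [(416,186),(416,213),(420,241)]:
    near=(np.hypot(u-r[0],v-r[1])<14)
    rep('tube top',near&(z>.108)&(z<.125))
# caddy top
cad=(abs(z-.034)<.004)&(u>390)&(u<440); print('caddy',cv2.minAreaRect(X[cad][:,:2].astype(np.float32)))
blk=(abs(z-.060)<.004)&(u>280)&(u<350); print('block',cv2.minAreaRect(X[blk][:,:2].astype(np.float32)))
red=((h<8)|(h>172))&(s>120)&(z>.125)&(z<.16)&(u<345)
print('bar',cv2.minAreaRect(X[red][:,:2].astype(np.float32)))
rep('handle',(z>.165)&(u<300)&(z<.19))
yel=(h>18)&(h<35)&(s>120)&(u<345)
rep('knobs',yel&(z>.085)&(z<.1))
for q in X[yel&(z>.088)&(z<.1)]: print(q.round(3),end='')
bowl=(u>210)&(u<275)&(abs(z-.055)<.004)
print('bowl',cv2.minEnclosingCircle(X[bowl][:,:2].astype(np.float32)))
E
```

```text
tube top 153 [ 0.5866 -0.2752  0.117 ] [ 0.568 -0.295  0.108] [ 0.606 -0.257  0.122]
tube top 161 [ 0.507  -0.2677  0.1166] [ 0.489 -0.287  0.108] [ 0.525 -0.249  0.122]
tube top 167 [ 0.4281 -0.2603  0.1168] [ 0.41 -0.28  0.11] [ 0.447 -0.242  0.124]
caddy ((0.5809382200241089, -0.28361326456069946), (0.10857882350683212, 0.40297698974609375), 78.6803970336914)
block ((0.534217119216919, 0.017417941242456436), (0.25116249918937683, 0.07609280198812485), 10.853142738342285)
bar ((0.5332900881767273, 0.03730655461549759), (0.22728078067302704, 0.03052741102874279), 22.59266471862793)
handle 41 [0.6386 0.0907 0.1786] [0.632 0.083 0.167] [0.647 0.099 0.182]
knobs 116 [0.5559 0.0171 0.0936] [0.498 0.001 0.086] [0.576 0.035 0.099]
[0.576 0.025 0.093][0.576 0.023 0.092][0.574 0.02  0.096][0.576 0.017 0.09 ][0.573 0.031 0.097][0.573 0.028 0.093][0.573 0.026 0.094][0.573 0.023 0.093][0.572 0.02  0.097][0.572 0.017 0.093][0.572 0.015 0.091][0.57  0.031 0.094][0.571 0.029 0.091][0.57  0.026 0.091][0.569 0.02  0.097][0.57  0.018 0.091][0.569 0.015 0.093][0.568 0.012 0.094][0.568 0.035 0.091][0.
[... 1152 characters left out ...]
093][0.515 0.009 0.09 ][0.515 0.006 0.092][0.514 0.004 0.096][0.514 0.001 0.094][0.513 0.018 0.093][0.512 0.015 0.094][0.513 0.012 0.091][0.512 0.009 0.095][0.511 0.007 0.095][0.511 0.004 0.093][0.511 0.001 0.096][0.51  0.015 0.092][0.509 0.012 0.093][0.509 0.01  0.095][0.509 0.007 0.094][0.508 0.004 0.095][0.508 0.002 0.095][0.507 0.015 0.094][0.507 0.013 0.094][0.507 0.01  0.093][0.506 0.007 0.095][0.506 0.005 0.094][0.506 0.002 0.094][0.504 0.013 0.092][0.503 0.01  0.097][0.503 0.008 0.095][0.503 0.005 0.092][0.503 0.002 0.095][0.501 0.011 0.093][0.5   0.008 0.095][0.501 0.005 0.092][0.498 0.011 0.093][0.498 0.008 0.095]bowl ((0.5918754935264587, 0.22211229801177979), 0.08480227738618851)
```

View pics/crop.png

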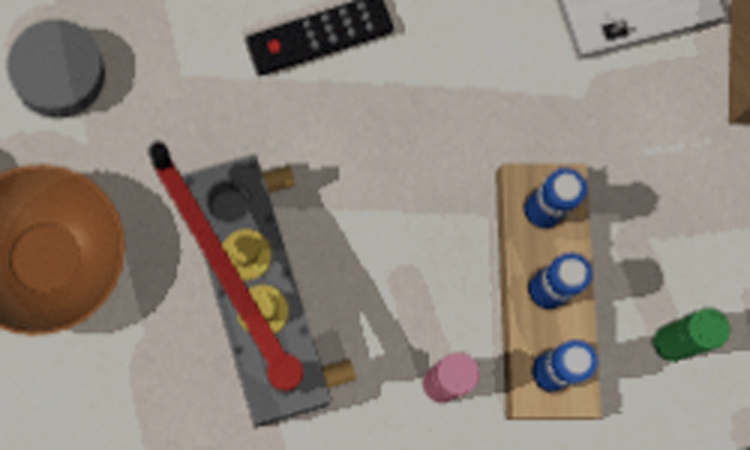

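The crop confirms three blue tubes with white bands in the caddy and two yellow plugs, in socket0 and socket1. Next I'll move above the bar handle.

```bash
cat >> h.py <<'E'
YAW=.189
def rel(*tgts,start=None,yaw=YAW):
    T,o=tool(); print('t',round(o['t'],1),'tcp',T[:3,3].round(4),'open',round(o['opening'],4),'F',np.round(o['contact_force'],1))
    cur=np.arctan2(T[1,0],T[0,0]); print('roll',round(cur-yaw,4))
    for t in tgts: print(np.round(t,3),'->',(T[:3,:3].T@(np.array(t)-T[:3,3])).round(4))
E
python3 - <<'E'
from h import *
rel((.6386,.0907,.40))
E
```

```text
t 1.3 tcp [ 0.163  -0.6034  0.4047] open 0.0854 F [-0.3  0.2 -0.6]
roll 0.0747
[0.639 0.091 0.4  ] -> [ 0.6401 -0.5461  0.0047]
```

Emit:
apply_moves(plan=[[0.085,0.03,-0.025,0,0.01],[0.085,0.06,-0.05,0,0.02],[0.085,0.09,-0.075,0,0.03],[0.085,0.12,-0.1,0,0.04],[0.085,0.15,-0.125,0,0.05],[0.085,0.18,-0.15,0,0.06],[0.085,0.21,-0.175,0,0.075],[0.085,0.24,-0.2,0,0.075],[0.085,0.27,-0.225,0,0.075],[0.085,0.3,-0.25,0,0.075],[0.085,0.33,-0.28,0,0.075],[0.085,0.35,-0.3,0,0.075]])

```text
t: 2.3
tool_pos: [0.4236, -0.2199, 0.405]
tool_rot: [-3.127, -0.299, -0.002]
contact_force: [0.4, 0.2, -0.6]
opening: 0.0851
grip_force: 0.0
```

```bash
python3 - <<'E'
from h import *
rel((.6386,.0907,.40))
E
```

```text
t 2.3 tcp [ 0.4236 -0.2199  0.405 ] open 0.0851 F [ 0.4  0.2 -0.6]
roll 0.0014
[0.639 0.091 0.4  ] -> [ 0.2699 -0.2643  0.0053]
```

Emit:
apply_moves(plan=[[0.06,0.03,-0.03,0,0],[0.06,0.06,-0.06,0,0],[0.06,0.088,-0.088,0,0],[0.06,0.116,-0.116,0,0],[0.06,0.144,-0.142,0,0],[0.06,0.172,-0.169,0,0],[0.06,0.2,-0.196,0,0],[0.06,0.228,-0.223,0,0],[0.06,0.25,-0.245,0,0],[0.06,0.27,-0.264,0,0],[0.06,0.27,-0.264,0,0]])

```text
t: 3.22
tool_pos: [0.6398, 0.0912, 0.4043]
tool_rot: [-3.125, -0.303, -0.001]
contact_force: [-0.8, -0.4, -0.5]
opening: 0.06
grip_force: 0.0
```

```bash
python3 - <<'E'
from h import *
p=shot('wrist'); save(p,'w1.png')
for n in['bar_handle','hinge','plug0_mid','socket']:
    z={'bar_handle':.162,'hinge':.137,'socket':.06,'plug0_mid':.072}[n]
    for d in eyes.tip_of(n,p): print(n,round(d['confidence'],2),np.round(d['point']),at_z(p,d['point'],z).round(4))
X=cloud(p,np.ones((400,640),bool)); 
s=(X[:,2]>.170)&(X[:,2]<.186)&(np.hypot(X[:,0]-.6386,X[:,1]-.0907)<.03)
print(s.sum(),cv2.minEnclosingCircle(X[s][:,:2].astype(np.float32)) if s.any() else '')
rel((.6386,.0907,.322))
E
```

```text
bar_handle 0.56 [325. 212.] [[0.6442 0.0838 0.162 ]]
plug0_mid 0.61 [362. 296.] [[0.5103 0.0066 0.072 ]]
plug0_mid 0.59 [590. 275.] [[ 0.5912 -0.2695  0.072 ]]
socket 0.66 [367. 207.] [[0.6211 0.0273 0.06  ]]
socket 0.65 [360. 287.] [[0.5154 0.0087 0.06  ]]
504 ((0.6425362825393677, 0.08734530955553055), 0.009086720645427704)
t 3.5 tcp [0.6379 0.0866 0.4047] open 0.0603 F [ 0.1 -0.4 -0.6]
roll -0.0014
[0.639 0.091 0.322] -> [ 0.0015 -0.0039  0.0827]
```

View pics/w1.png

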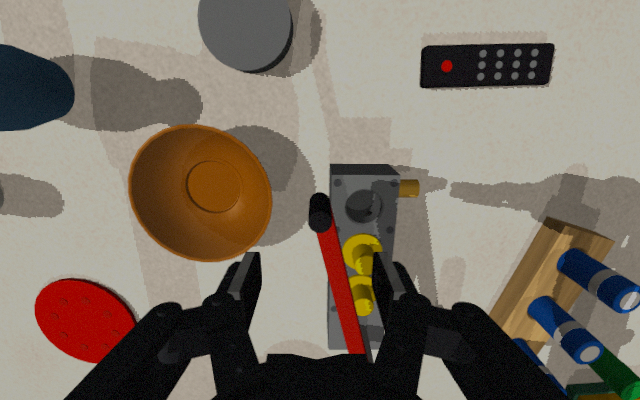

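The wrist view shows the black handle at (320,210), the red bar, two yellow plugs and the bowl clear of them. Descending to grip the handle.

Emit:
apply_moves(plan=[[0.06,0.003,-0.002,0.03,0],[0.06,0.003,-0.002,0.055,0],[0.06,0.003,-0.002,0.08,0],[0.06,0.003,-0.002,0.08,0],[0.01,0.003,-0.002,0.08,0],[0.01,0.003,-0.002,0.08,0],[0.01,0.003,-0.002,0.08,0],[0.01,0.003,-0.002,0.08,0],[0.01,0.003,-0.002,0.08,0]], newtons=30)

```text
t: 4.22
tool_pos: [0.6415, 0.0899, 0.3277]
tool_rot: [3.127, 0.296, 0.006]
contact_force: [-1.5, -0.6, 3.9]
opening: 0.0175
grip_force: 29.5
```

```bash
python3 - <<'E'
from h import *
H=np.array([.4425,-.0005]); c=tool()[0][:3,3]; 
d=c[:2]-H; a0=np.arctan2(d[1],d[0]); r=np.hypot(*d); print(r,a0,a0-YAW)
rel(*[(H[0]+r*np.cos(a),H[1]+r*np.sin(a),c[2]) for a in np.linspace(a0,1.86,13)[1:]])
E
```

```text
0.21858999086371342 0.42611777491291686 0.23711777491291686
t 4.2 tcp [0.6415 0.0899 0.3277] open 0.0175 F [-1.5 -0.6  3.9]
roll -0.0003
[0.629 0.113 0.328] -> [-0.0076 -0.025  -0.0001]
[0.614 0.134 0.328] -> [-0.0182 -0.0488 -0.0001]
[0.597 0.154 0.328] -> [-0.0315 -0.0713 -0.0002]
[0.578 0.171 0.328] -> [-0.0475 -0.092  -0.0003]
[0.556 0.186 0.328] -> [-0.0657 -0.1106 -0.0004]
[0.533 0.198 0.328] -> [-0.0861 -0.1269 -0.0005]
[0.509 0.208 0.328] -> [-0.1082 -0.1407 -0.0006]
[0.484 0.214 0.328] -> [-0.1319 -0.1518 -0.0007]
[0.458 0.218 0.328] -> [-0.1567 -0.1599 -0.0008]
[0.432 0.218 0.328] -> [-0.1823 -0.1651 -0.0009]
[0.406 0.215 0.328] -> [-0.2083 -0.1671 -0.001 ]
[0.38  0.209 0.328] -> [-0.2344 -0.1661 -0.0011]
```

Gripped, and the radius of 218.6 mm matches the handle. Swinging it open.

Emit:
apply_moves(plan=[[0.01,-0.0075,-0.025,0,0],[0.01,-0.018,-0.049,0,0],[0.01,-0.0315,-0.071,0,0],[0.01,-0.0475,-0.092,0,0],[0.01,-0.0655,-0.1105,0,0],[0.01,-0.086,-0.127,0,0],[0.01,-0.108,-0.1405,0,0],[0.01,-0.132,-0.152,0,0],[0.01,-0.157,-0.16,0,0],[0.01,-0.182,-0.165,0,0],[0.01,-0.208,-0.167,0,0],[0.01,-0.231,-0.166,0,0]])

```text
t: 5.22
tool_pos: [0.3831, 0.2085, 0.3274]
tool_rot: [3.119, 0.298, 0.012]
contact_force: [7.6, -17.4, 8.0]
opening: 0.0167
grip_force: 28.9
```

Emit:
apply_moves(plan=[[0.01,0,0,0,0],[0.06,0,0,0,0],[0.06,0,0,0,0],[0.06,0,0,0,0],[0.06,0,0,0,0],[0.06,0,0,-0.04,0],[0.06,0,0,-0.08,0],[0.06,0,0,-0.08,0],[0.06,0,0,-0.08,0]])

```text
t: 5.97
tool_pos: [0.3836, 0.2101, 0.4079]
tool_rot: [-3.126, -0.296, -0.009]
contact_force: [-0.4, 0.3, 0.3]
opening: 0.0601
grip_force: 0.0
```

```bash
python3 - <<'E'
from h import *
T=tool()[0]; print(T[:3,3])
p=shot('top'); m=np.zeros((400,640),bool); m[120:300,200:480]=1
v,u=np.nonzero(m&(p['range_z']>0)); X=cloud(p,m); h,s,b=cv2.cvtColor(p['img'],cv2.COLOR_BGR2HSV)[v,u].T.astype(int)
z=X[:,2]
red=((h<8)|(h>172))&(s>120)&(z>.125)&(z<.16)
if red.any(): print('bar',cv2.minAreaRect(X[red][:,:2].astype(np.float32)))
yel=(h>18)&(h<35)&(s>120)&(z>.088)&(z<.1)
K=X[yel][:,:2]
for q in((.509,.0123),(.5643,.0228),(.6193,.0333)):
    k=K[np.hypot(*(K-q).T)<.022]; print(len(k), cv2.minEnclosingCircle(k.astype(np.float32)) if len(k) else '')
bowl=(abs(z-.055)<.004)&(np.hypot(X[:,0]-.592,X[:,1]-.222)<.13)&(X[:,1]>.1); print('bowl',cv2.minEnclosingCircle(X[bowl][:,:2].astype(np.float32)))
rel((.509,.0123,.40),(.5643,.0228,.40))
save(p,'top1.png')
E
```

```text
[0.38359812 0.21011599 0.40788344]
bar ((0.4071469306945801, 0.09143581986427307), (0.029719457030296326, 0.22705039381980896), 20.663135528564453)
68 ((0.5091687440872192, 0.012722261250019073), 0.013086458668112755)
67 ((0.564092755317688, 0.023434219881892204), 0.01256486028432846)
0 
bowl ((0.5917701721191406, 0.22226549685001373), 0.08507371693849564)
t 6.0 tcp [0.3831 0.21   0.4055] open 0.0603 F [-0.7  0.5 -0.4]
roll -0.0
[0.509 0.012 0.4  ] -> [0.0865 0.2178 0.0055]
[0.564 0.023 0.4  ] -> [0.1428 0.2179 0.0056]
```

View pics/top1.png

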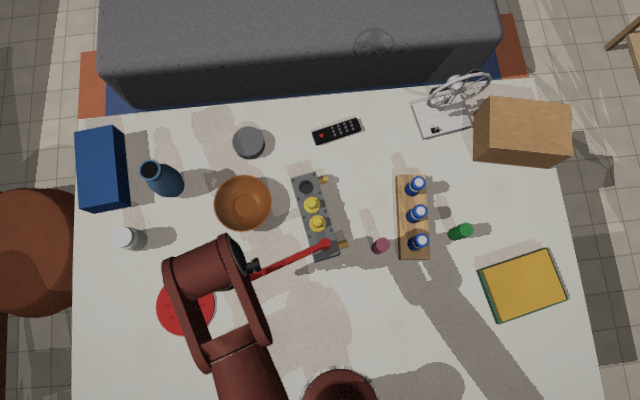

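The bar is well open (~1.74 rad), and the two plugs are clear at (312,205) and (318,222). Going for plug1.

Emit:
apply_moves(plan=[[0.06,0.024,0.036,0,0],[0.06,0.048,0.072,0,0],[0.06,0.072,0.108,0,0],[0.06,0.096,0.144,0,0],[0.06,0.12,0.18,0.02,0],[0.06,0.143,0.218,0.05,0],[0.06,0.143,0.218,0.08,0],[0.06,0.143,0.218,0.11,0],[0.06,0.143,0.218,0.135,0],[0.06,0.143,0.218,0.135,0],[0.06,0.143,0.218,0.135,0]])

```text
t: 6.93
tool_pos: [0.5629, 0.0225, 0.2663]
tool_rot: [-3.126, -0.296, 0.011]
contact_force: [0.4, 0.1, 0.2]
opening: 0.0599
grip_force: 0.0
```

```bash
python3 - <<'E'
from h import *
rel((.5641,.0232,.242))
E
```

```text
t 6.9 tcp [0.5629 0.0225 0.2663] open 0.0599 F [0.4 0.1 0.2]
roll -0.0003
[0.564 0.023 0.242] -> [ 0.0014 -0.0004  0.0243]
```

Emit:
apply_moves(plan=[[0.06,0.001,0,0.015,0],[0.06,0.001,0,0.028,0],[0.06,0.001,0,0.028,0],[0.06,0.001,0,0.028,0],[0.015,0.001,0,0.028,0],[0.015,0.001,0,0.028,0],[0.015,0.001,0,0.028,0],[0.015,0.001,0,0.028,0],[0.015,0.001,0,0.01,0],[0.015,0.001,0,-0.025,0],[0.015,0.001,0,-0.06,0],[0.015,0.001,0,-0.07,0]], newtons=30)

```text
t: 7.93
tool_pos: [0.5666, 0.0225, 0.3463]
tool_rot: [3.126, 0.296, 0.015]
contact_force: [1.2, -0.4, 0.8]
opening: 0.0247
grip_force: 30.1
```

```bash
python3 - <<'E'
from h import *
rel((.570,.218,.33),(.570,.218,.22))
E
```

```text
t 7.9 tcp [0.5666 0.0225 0.3463] open 0.0247 F [ 1.2 -0.4  0.8]
roll -0.0002
[0.57  0.218 0.33 ] -> [ 0.0399 -0.1914  0.0161]
[0.57  0.218 0.22 ] -> [ 0.0389 -0.1917  0.1261]
```

Emit:
apply_moves(plan=[[0.015,0.008,-0.035,0,0],[0.015,0.016,-0.07,0,0],[0.015,0.024,-0.105,0,0],[0.015,0.032,-0.14,0,0],[0.015,0.04,-0.175,0.01,0],[0.015,0.042,-0.191,0.035,0],[0.015,0.042,-0.191,0.065,0],[0.015,0.042,-0.191,0.095,0],[0.015,0.042,-0.191,0.122,0],[0.015,0.042,-0.191,0.122,0],[0.015,0.042,-0.191,0.122,0],[0.06,0.042,-0.191,0.122,0]])

```text
t: 8.93
tool_pos: [0.5713, 0.2182, 0.2193]
tool_rot: [-3.127, -0.296, -0.003]
contact_force: [0.4, -0.3, 0.7]
opening: 0.0356
grip_force: 0.0
```

Emit:
apply_moves(plan=[[0.06,0,0,0,0],[0.06,0,0,0,0],[0.06,0,0,-0.02,0],[0.06,0,0,-0.06,0],[0.06,0,0,-0.1,0],[0.06,0,0,-0.12,0],[0.06,0,0,-0.12,0]])

```text
t: 9.52
tool_pos: [0.5726, 0.2186, 0.3475]
tool_rot: [-3.125, -0.296, -0.024]
contact_force: [0.6, -0.4, 0.2]
opening: 0.0601
grip_force: 0.0
```

```bash
python3 - <<'E'
from h import *
rel((.5092,.0125,.34),(.5092,.0125,.242))
E
```

```text
t 9.5 tcp [0.5726 0.2186 0.3475] open 0.0601 F [ 0.6 -0.4  0.2]
roll -0.0002
[0.509 0.012 0.34 ] -> [-0.101   0.1905  0.0058]
[0.509 0.012 0.242] -> [-0.1025  0.1906  0.1038]
```

Emit:
apply_moves(plan=[[0.06,-0.018,0.034,0,0],[0.06,-0.036,0.068,0,0],[0.06,-0.054,0.102,0,0],[0.06,-0.072,0.136,0,0],[0.06,-0.09,0.17,0,0],[0.06,-0.102,0.1905,0.01,0],[0.06,-0.102,0.1905,0.04,0],[0.06,-0.102,0.1905,0.07,0],[0.06,-0.102,0.1905,0.095,0],[0.06,-0.102,0.1905,0.096,0],[0.06,-0.102,0.1905,0.096,0],[0.015,-0.102,0.1905,0.096,0]])

```text
t: 10.52
tool_pos: [0.5068, 0.0118, 0.2434]
tool_rot: [3.127, 0.296, 0.004]
contact_force: [0.4, 0.3, -0.0]
opening: 0.0494
grip_force: 0.0
```

Emit:
apply_moves(plan=[[0.015,0,0,0,0],[0.015,0,0,0,0],[0.015,0,0,0,0],[0.015,0,0,-0.02,0],[0.015,0,0,-0.055,0],[0.015,0,0,-0.09,0],[0.015,0,0,-0.1,0],[0.015,0,0,-0.1,0]])

```text
t: 11.18
tool_pos: [0.5074, 0.0118, 0.3469]
tool_rot: [3.126, 0.296, 0.014]
contact_force: [1.0, 1.0, 0.7]
opening: 0.025
grip_force: 30.4
```

```bash
python3 - <<'E'
from h import *
rel((.614,.227,.33),(.614,.227,.22))
p=shot('top');m=np.zeros((400,640),bool);m[150:260,200:300]=1
v,u=np.nonzero(m&(p['range_z']>0)); X=cloud(p,m); h,s,b=cv2.cvtColor(p['img'],cv2.COLOR_BGR2HSV)[v,u].T.astype(int)
bowl=(abs(X[:,2]-.055)<.004)&(np.hypot(X[:,0]-.592,X[:,1]-.222)<.13)&(X[:,1]>.1); print('bowl',cv2.minEnclosingCircle(X[bowl][:,:2].astype(np.float32)))
E
```

```text
t 11.2 tcp [0.5074 0.0118 0.3469] open 0.025 F [1.  1.  0.7]
roll 0.0
[0.614 0.227 0.33 ] -> [ 0.145  -0.1914  0.0177]
[0.614 0.227 0.22 ] -> [ 0.144  -0.1917  0.1277]
bowl ((0.5916669964790344, 0.22195051610469818), 0.08481668680906296)
```

Emit:
apply_moves(plan=[[0.015,0.025,-0.033,0,0],[0.015,0.05,-0.066,0,0],[0.015,0.075,-0.1,0,0],[0.015,0.1,-0.133,0,0],[0.015,0.125,-0.166,0,0],[0.015,0.144,-0.1915,0.01,0],[0.015,0.144,-0.1915,0.04,0],[0.015,0.144,-0.1915,0.07,0],[0.015,0.144,-0.1915,0.1,0],[0.015,0.144,-0.1915,0.112,0],[0.015,0.144,-0.1915,0.112,0],[0.06,0.144,-0.1915,0.112,0]])

```text
t: 12.23
tool_pos: [0.6108, 0.2268, 0.2271]
tool_rot: [3.127, 0.296, -0.007]
contact_force: [-0.5, 0.5, -0.1]
opening: 0.0358
grip_force: 0.0
```

Emit:
apply_moves(plan=[[0.06,0,0,0,0],[0.06,0,0,0,0],[0.06,0,0,-0.03,0],[0.06,0,0,-0.07,0],[0.06,0,0,-0.11,0],[0.085,0,0.03,-0.14,0],[0.085,0,0.065,-0.165,0],[0.085,0,0.1,-0.18,0],[0.085,0,0.13,-0.18,0],[0.085,0,0.13,-0.18,0]])

```text
t: 13.07
tool_pos: [0.6368, 0.0947, 0.4122]
tool_rot: [3.126, 0.288, 0.006]
contact_force: [-0.1, 0.5, -0.7]
opening: 0.0854
grip_force: 0.0
```

```bash
cat >> h.py <<'E'
def tubes(p,z0=.108,z1=.126):
    m=np.zeros((400,640),bool); m[120:300,200:500]=1
    v,u=np.nonzero(m&(p['range_z']>0)); X=cloud(p,m)
    s=(X[:,2]>z0)&(X[:,2]<z1)&(np.hypot(X[:,0],X[:,1])>.4)
    im=np.zeros((400,640),np.uint8); im[v[s],u[s]]=255
    n,l=cv2.connectedComponents(im)
    for i in range(1,n):
        k=X[l[v,u]==i]
        if len(k)>60: print('blob',len(k),np.round(cv2.minEnclosingCircle(k[:,:2].astype(np.float32))[0],4),np.median(k,0).round(4))
E
python3 - <<'E'
from h import *
p=shot('top'); save(p,'top2.png'); tubes(p)
for d in eyes.tip_of('plug0_mid',p): print(d['confidence'],np.round(d['point']),at_z(p,d['point'],.03))
cv2.imwrite('pics/c2.png',cv2.resize(p['img'][120:270,200:500],None,fx=2.5,fy=2.5))
rel()
E
```

```text
blob 117 [ 0.7023 -0.5118] [ 0.6878 -0.4943  0.1164]
blob 153 [ 0.5876 -0.273 ] [ 0.5866 -0.2723  0.1172]
blob 161 [ 0.5084 -0.2653] [ 0.5073 -0.2645  0.1171]
blob 125 [ 0.4448 -0.3867] [ 0.445  -0.3862  0.1105]
blob 169 [ 0.4292 -0.2581] [ 0.4287 -0.2567  0.1171]
blob 143 [ 0.4285 -0.155 ] [ 0.4288 -0.1557  0.1106]
0.68 [246. 205.] [[0.58679603 0.21524322 0.03      ]]
t 13.2 tcp [0.6359 0.0982 0.4097] open 0.0853 F [-0.2  0.  -0.1]
roll -0.0025
```

View pics/c2.png

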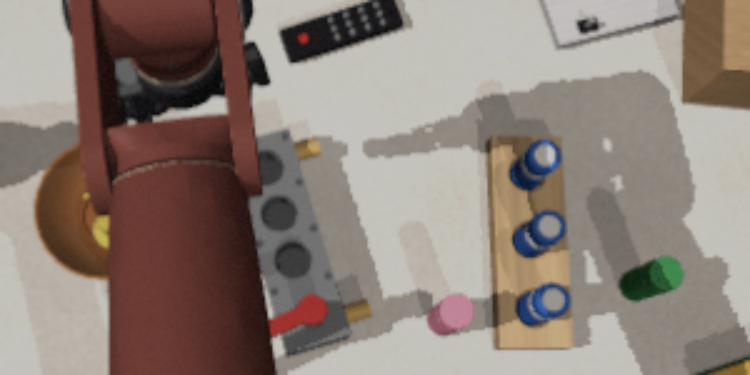

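All three sockets are empty, the bowl holds the plugs, and the caddy is intact. Going above the tube at (0.587,-0.273).

```bash
python3 - <<'E'
from h import *
rel((.587,-.274,.38))
E
```

```text
t 13.2 tcp [0.6359 0.0982 0.4097] open 0.0853 F [-0.2  0.  -0.1]
roll -0.0025
[ 0.587 -0.274  0.38 ] -> [-0.1171  0.3567  0.0295]
```

Emit:
apply_moves(plan=[[0.08,-0.0115,0.035,0,0],[0.08,-0.023,0.07,0,0],[0.08,-0.035,0.105,0,0],[0.08,-0.047,0.14,0,0],[0.08,-0.058,0.175,0,0],[0.08,-0.07,0.21,0,0],[0.08,-0.081,0.245,0,0],[0.08,-0.092,0.28,0,0],[0.08,-0.104,0.315,0.01,0],[0.08,-0.113,0.345,0.03,0],[0.08,-0.116,0.355,0.03,0],[0.08,-0.116,0.355,0.03,0]])

```text
t: 14.17
tool_pos: [0.5881, -0.2721, 0.3769]
tool_rot: [-3.125, -0.293, 0.006]
contact_force: [-0.6, 0.8, 0.3]
opening: 0.0804
grip_force: 0.0
```

```bash
cat >> h.py <<'E'
def near(p,q,z0,z1,r=.03):
    X=cloud(p,np.ones((400,640),bool)); s=(X[:,2]>z0)&(X[:,2]<z1)&(np.hypot(X[:,0]-q[0],X[:,1]-q[1])<r)
    c=cv2.minEnclosingCircle(X[s][:,:2].astype(np.float32)) if s.any() else None
    print('near',s.sum(),c,X[s].mean(0).round(4) if s.any() else '')
E
python3 - <<'E'
from h import *
shot('wrist'); p=shot('wrist'); save(p,'w2.png'); near(p,(.587,-.274),.112,.123)
near(p,(.508,-.266),.112,.123)
p=shot('top'); tubes(p)
rel((.587,-.274,.25))
E
```

```text
near 1517 ((0.5897496342658997, -0.27613723278045654), 0.01920139789581299) [ 0.591  -0.2759  0.1176]
near 1155 ((0.5106543898582458, -0.2686138451099396), 0.019162636250257492) [ 0.5129 -0.2685  0.1174]
blob 133 [ 0.4453 -0.3871] [ 0.4456 -0.3864  0.1103]
blob 125 [ 0.4288 -0.1551] [ 0.4293 -0.1538  0.1108]
t 14.3 tcp [ 0.5893 -0.2695  0.3803] open 0.08 F [0.3 0.7 0.8]
roll 0.0016
[ 0.587 -0.274  0.25 ] -> [-0.0032  0.004   0.1303]
```

View pics/w2.png

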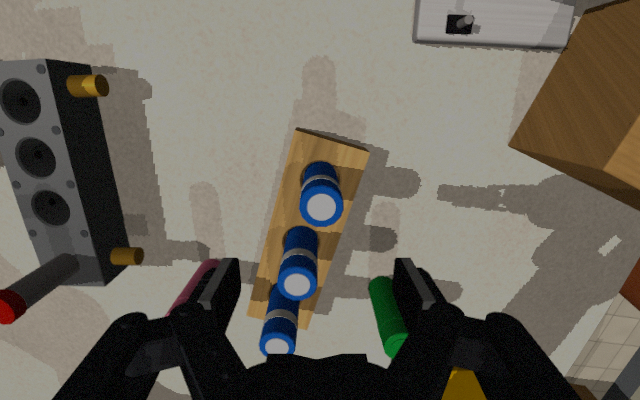

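The tube top is under the tool at (320,208), and the sockets stand clear at left. Gripping it.

Emit:
apply_moves(plan=[[0.08,-0.001,0.005,0.03,0],[0.08,-0.001,0.005,0.06,0],[0.08,-0.001,0.005,0.09,0],[0.08,-0.001,0.005,0.12,0],[0.08,-0.001,0.005,0.13,0],[0.08,-0.001,0.005,0.13,0],[0.03,-0.001,0.005,0.13,0],[0.03,-0.001,0.005,0.13,0],[0.03,-0.001,0.005,0.13,0],[0.03,-0.001,0.005,0.13,0],[0.03,-0.001,0.005,0.13,0]], newtons=80)

```text
t: 15.23
tool_pos: [0.5897, -0.2764, 0.2531]
tool_rot: [3.126, 0.296, 0.006]
contact_force: [-0.6, 2.3, 5.9]
opening: 0.0363
grip_force: 79.4
```

```bash
python3 - <<'E'
from h import *
rel((.589,-.275,.25)); print(tool()[1]['grip_force'])
E
```

```text
t 15.2 tcp [ 0.5897 -0.2764  0.2531] open 0.0363 F [-0.6  2.3  5.9]
roll -0.0004
[ 0.589 -0.275  0.25 ] -> [-0.0004 -0.0015  0.0031]
79.42953604804643
```

Emit:
apply_moves(plan=[[0.03,0,0,-0.015,0],[0.03,0,0,-0.04,0],[0.03,0,0,-0.07,0],[0.03,0,0,-0.1,0],[0.03,0,0,-0.13,0],[0.03,-0.01,-0.03,-0.15,0],[0.03,-0.02,-0.065,-0.15,0],[0.03,-0.03,-0.1,-0.15,0],[0.03,-0.04,-0.13,-0.15,0],[0.03,-0.04,-0.15,-0.15,0],[0.03,-0.04,-0.15,-0.15,0]])

```text
t: 16.15
tool_pos: [0.5201, -0.1336, 0.4014]
tool_rot: [-3.127, -0.301, -0.003]
contact_force: [0.2, -0.2, -1.0]
opening: 0.0368
grip_force: 80.6
```

```bash
cat >> h.py <<'E'
def holes(p):
    m=np.ones((400,640),bool); v,u=np.nonzero(m&(p['range_z']>0)); X=cloud(p,m)
    L=(X[:,:2]-[.5342,.0174])@np.array([[.982,-.188],[.188,.982]])
    s=(abs(X[:,2]-.06)<.006)&(abs(L[:,0])<.135)&(abs(L[:,1])<.05)
    im=np.zeros((400,640),np.uint8); im[v[s],u[s]]=255
    im=cv2.morphologyEx(im,cv2.MORPH_CLOSE,np.ones((3,3),np.uint8))
    print('ztop',np.median(X[s][:,2]).round(4),cv2.minAreaRect(X[s][:,:2].astype(np.float32)))
    cs,h=cv2.findContours(im,cv2.RETR_CCOMP,cv2.CHAIN_APPROX_NONE)
    for c,hh in zip(cs,h[0]):
        if hh[3]>=0 and len(c)>25:
            q=at_z(p,c.reshape(-1,2),.06)[:,:2].astype(np.float32); e=cv2.minEnclosingCircle(q)
            A=np.c_[2*q,np.ones(len(q))]; f=np.linalg.lstsq(A,(q**2).sum(1),rcond=None)[0]
            print('hole',np.round(e[0],4),round(e[1],4),'lsq',f[:2].round(4),round(float(np.sqrt(f[2]+f[0]**2+f[1]**2)),4))
E
python3 - <<'E'
from h import *
shot('wrist'); p=shot('wrist'); save(p,'w3.png'); rel(); holes(p); holes(shot('top'))
E
```

```text
t 16.2 tcp [ 0.521  -0.1361  0.4012] open 0.0364 F [-1.  -0.6 -1.1]
roll 0.0009
ztop 0.0605 ((0.5357992649078369, 0.014326348900794983), (0.2501080632209778, 0.0782252848148346), 10.72330379486084)
hole [0.5125 0.0074] 0.0209 lsq [0.5125 0.0074] 0.02
hole [0.5663 0.0178] 0.0208 lsq [0.5663 0.018 ] 0.0199
hole [0.6208 0.0292] 0.0211 lsq [0.6208 0.0287] 0.0198
ztop 0.06 ((0.5336709022521973, 0.017320789396762848), (0.2501503825187683, 0.07608556002378464), 10.85399055480957)
hole [0.5085 0.0133] 0.0226 lsq [0.5084 0.0133] 0.0213
hole [0.5638 0.0236] 0.0226 lsq [0.5638 0.0233] 0.0213
hole [0.618  0.0337] 0.0227 lsq [0.6186 0.0338] 0.0211
```

View pics/w3.png

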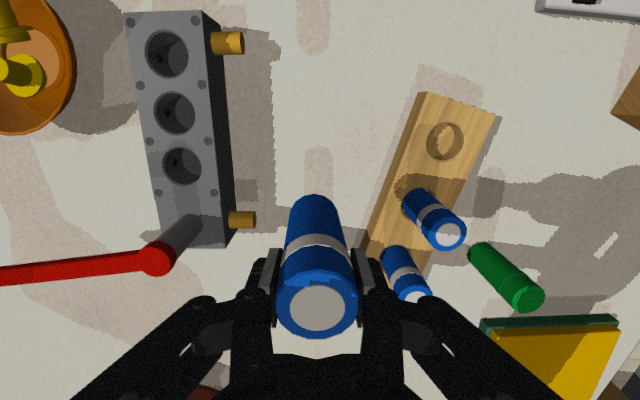

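Emit:
apply_moves(plan=[[0.03,0.02,-0.023,0,0],[0.03,0.04,-0.046,0,0],[0.03,0.06,-0.069,0,0],[0.03,0.08,-0.092,0,0],[0.03,0.1,-0.115,0,0],[0.03,0.12,-0.137,0,0],[0.03,0.129,-0.146,0,0],[0.03,0.129,-0.146,0,0],[0.03,0.129,-0.146,0,0],[0.03,0.129,-0.146,0,0]])

```text
t: 17.13
tool_pos: [0.6206, 0.0299, 0.3996]
tool_rot: [3.127, 0.294, -0.001]
contact_force: [1.0, 0.1, -1.7]
opening: 0.0365
grip_force: 80.7
```

```bash
python3 - <<'E'
from h import *
shot('wrist'); p=shot('wrist'); save(p,'w4.png'); rel(); holes(p); print(p['hand_eye'].round(4).tolist())
# held tube cloud: top-face in tool frame
T=tool()[0]; X=cloud(p,np.ones((400,640),bool)); L=(X-T[:3,3])@T[:3,:3]
s=(L[:,2]>.126)&(L[:,2]<.140)&(abs(L[:,1])<.019)&(abs(L[:,0])<.03); print('tubetop tool frame',s.sum(),np.median(L[s],0),cv2.minEnclosingCircle(L[s][:,:2].astype(np.float32)))
for a in(.15,.17,.19,.21,.225,.235):
    s=(abs(L[:,2]-a)<.006)&(abs(L[:,1])<.03)&(abs(L[:,0])<.03)
    if s.sum()>20:
        q=L[s][:,:2]; f=np.linalg.lstsq(np.c_[2*q,np.ones(len(q))],(q**2).sum(1),rcond=None)[0]; print(a,s.sum(),f[:2].round(4),np.sqrt(f[2]+f[0]**2+f[1]**2).round(4),q[:,1].min().round(4),q[:,1].max().round(4),q[:,0].max().round(4))
E
```

```text
t 17.2 tcp [0.6203 0.0298 0.3997] open 0.0367 F [ 0.1  0.3 -0.2]
roll -0.002
ztop 0.0604 ((0.5353840589523315, 0.013799738138914108), (0.2509079575538635, 0.0762813538312912), 10.89951229095459)
[[-0.0, -0.9449, -0.3272, 0.0849], [1.0, 0.0002, -0.0006, 0.002], [0.0006, -0.3272, 0.9449, 0.0303], [0.0, 0.0, 0.0, 1.0]]
tubetop tool frame 5280 [0.00289738 0.00070023 0.13522972] ((0.0006955793360248208, -0.0006887372001074255), 0.021992625668644905)
0.15 1596 [-0.0151  0.001 ] 0.0329 -0.0298 0.03 0.0189
0.17 689 [-0.0081  0.0018] 0.0263 -0.0283 0.03 0.0191
0.19 426 [-0.0006  0.0012] 0.0187 -0.0169 0.0193 0.0187
0.21 315 [-0.0005  0.0007] 0.0186 -0.0172 0.0188 0.0189
0.225 254 [-0.0005  0.0003] 0.0186 -0.0176 0.0183 0.0186
0.235 220 [-0.0007  0.0001] 0.0187 -0.0181 0.018 0.0185
```

View pics/w4.png

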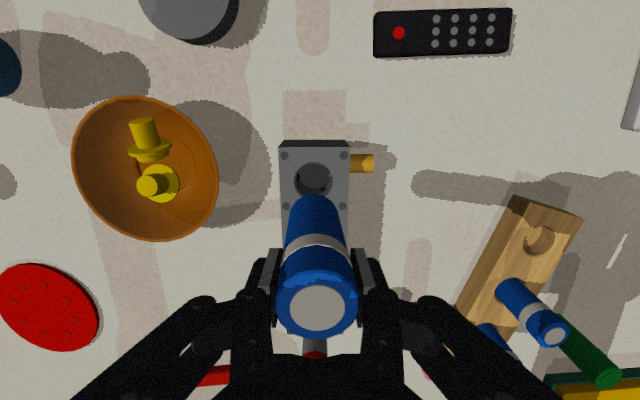

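Socket2's mouth shows just beyond the tube foot at (315,178), both plugs lie in the bowl, and the tool is within ~1 mm of the estimate. Descending to the mouth and watching the force.

Emit:
apply_moves(plan=[[0.03,0,-0.0005,0.03,0],[0.03,0,-0.0005,0.06,0],[0.03,0,-0.0005,0.08,0],[0.03,0,-0.0005,0.09,0],[0.03,0,-0.0005,0.095,0],[0.03,0,-0.0005,0.1,0],[0.03,0,-0.0005,0.104,0],[0.03,0,-0.0005,0.104,0],[0.03,0,-0.0005,0.104,0]])

```text
t: 17.98
tool_pos: [0.6208, 0.0316, 0.2968]
tool_rot: [3.127, 0.296, 0.003]
contact_force: [-0.6, -0.2, -0.2]
opening: 0.0366
grip_force: 80.6
```

```bash
python3 - <<'E'
from h import *
rel(); o=tool()[1]; print(R.from_rotvec([0,0,-.189]).apply(o['contact_force']).round(1),'(block frame)',o['wrist_torque'].round(2))
E
```

```text
t 18.0 tcp [0.6208 0.0316 0.2968] open 0.0366 F [-0.6 -0.2 -0.2]
roll -0.0002
[-0.6 -0.1 -0.2] (block frame) [ 0.   -0.02  0.01]
```

Emit:
apply_moves(plan=[[0.03,0,0,0.004,0],[0.03,0,0,0.008,0],[0.03,0,0,0.012,0],[0.03,0,0,0.012,0]])

```text
t: 18.32
tool_pos: [0.6204, 0.0316, 0.2829]
tool_rot: [3.127, 0.296, -0.001]
contact_force: [0.4, -0.7, -2.0]
opening: 0.0364
grip_force: 80.5
```

Emit:
apply_moves(plan=[[0.03,0,0,0.004,0],[0.03,0,0,0.008,0],[0.03,0,0,0.012,0],[0.03,0,0,0.016,0],[0.03,0,0,0.02,0],[0.03,0,0,0.023,0],[0.03,0,0,0.025,0],[0.03,0,0,0.025,0],[0.03,0,0,0.025,0]])

```text
t: 19.07
tool_pos: [0.6215, 0.0315, 0.261]
tool_rot: [3.126, 0.296, 0.006]
contact_force: [-0.0, -0.7, 5.8]
opening: 0.0365
grip_force: 81.1
```

Emit:
apply_moves(plan=[[0.03,0,0,0.002,0],[0.03,0,0,0.004,0],[0.03,0,0,0.005,0],[0.03,0,0,0.005,0],[0.03,0,0,0.005,0]])

```text
t: 19.48
tool_pos: [0.6224, 0.0317, 0.2609]
tool_rot: [3.126, 0.296, 0.009]
contact_force: [-8.7, -0.3, 24.3]
opening: 0.0366
grip_force: 83.2
```

Bottomed: it stopped at the expected height with 24 N. Releasing and moving to the middle tube.

Emit:
apply_moves(plan=[[0.03,0,0,-0.004,0],[0.08,0,0,-0.005,0],[0.08,0,0,-0.005,0],[0.08,0,0,-0.005,0],[0.08,0,0,-0.005,0],[0.08,0,0,-0.02,0],[0.08,0,0,-0.05,0],[0.08,0,0,-0.085,0],[0.08,0,0,-0.12,0],[0.08,-0.01,0.017,-0.13,0],[0.08,-0.03,0.05,-0.13,0]])

```text
t: 20.4
tool_pos: [0.6018, -0.0214, 0.3888]
tool_rot: [3.126, 0.303, 0.014]
contact_force: [0.0, -0.3, -0.3]
opening: 0.0803
grip_force: 0.0
```

Emit:
apply_moves(plan=[[0.08,-0.018,0.03,0,0],[0.08,-0.036,0.06,0,0],[0.08,-0.054,0.09,0,0],[0.08,-0.072,0.12,0,0],[0.08,-0.09,0.15,0,0],[0.08,-0.108,0.18,0,0],[0.08,-0.126,0.21,0,0],[0.08,-0.135,0.224,0,0],[0.08,-0.135,0.224,0,0],[0.08,-0.135,0.224,0,0]])

```text
t: 21.23
tool_pos: [0.5094, -0.2691, 0.3829]
tool_rot: [-3.127, -0.293, 0.001]
contact_force: [-0.9, -0.1, 0.9]
opening: 0.0804
grip_force: 0.0
```

```bash
python3 - <<'E'
from h import *
shot('wrist'); p=shot('wrist'); near(p,(.511,-.2685),.112,.123); near(p,(.621,.0315),.11,.14)
near(p,(.431,-.261),.112,.123)
rel((.5107,-.2685,.253)); p=shot('top'); near(p,(.621,.0315),.11,.14)
E
```

```text
near 1466 ((0.5098129510879517, -0.26816073060035706), 0.019486770033836365) [ 0.5112 -0.2683  0.1176]
near 0 None 
near 1121 ((0.43135690689086914, -0.26128089427948), 0.019187454134225845) [ 0.4336 -0.2609  0.1175]
t 21.3 tcp [ 0.51   -0.2678  0.3832] open 0.0798 F [-0.2 -0.2  0.4]
roll 0.0004
[ 0.511 -0.268  0.253] -> [0.0006 0.001  0.1302]
near 161 ((0.6185473799705505, 0.03126169368624687), 0.019379913806915283) [0.6174 0.031  0.1253]
```

Tube 1 is seated, with its top at 125 mm. Gripping the middle tube.

Emit:
apply_moves(plan=[[0.08,0,0,0.03,0],[0.08,0,0,0.06,0],[0.08,0,0,0.09,0],[0.08,0,0,0.12,0],[0.08,0,0,0.13,0],[0.08,0,0,0.13,0],[0.03,0,0,0.13,0],[0.03,0,0,0.13,0],[0.03,0,0,0.13,0],[0.03,0,0,0.13,0],[0.03,0,0,0.13,0]], newtons=80)

```text
t: 22.3
tool_pos: [0.5107, -0.2687, 0.2567]
tool_rot: [3.126, 0.296, 0.005]
contact_force: [-1.8, 3.0, 6.3]
opening: 0.0364
grip_force: 79.4
```

Emit:
apply_moves(plan=[[0.03,0,0,-0.015,0],[0.03,0,0,-0.04,0],[0.03,0,0,-0.07,0],[0.03,0,0,-0.1,0],[0.03,0,0,-0.13,0],[0.03,0.01,-0.03,-0.15,0],[0.03,0.025,-0.065,-0.15,0],[0.03,0.04,-0.1,-0.15,0],[0.03,0.055,-0.135,-0.15,0],[0.03,0.07,-0.17,-0.15,0],[0.03,0.085,-0.205,-0.15,0],[0.03,0.1,-0.24,-0.15,0]])

```text
t: 23.3
tool_pos: [0.5629, -0.0122, 0.4049]
tool_rot: [3.127, 0.296, 0.003]
contact_force: [1.0, 0.9, -1.3]
opening: 0.0358
grip_force: 80.5
```

```bash
python3 - <<'E'
from h import *
shot('wrist');shot('wrist')
rel((.566,.021,.40))
E
```

```text
t 23.4 tcp [ 0.5633 -0.0096  0.4048] open 0.0361 F [-0.4 -0.7 -0.3]
roll 0.006
[0.566 0.021 0.4  ] -> [ 0.0086 -0.0295  0.0049]
```

Emit:
apply_moves(plan=[[0.03,0.0085,-0.0295,0,0],[0.03,0.0085,-0.0295,0,0],[0.03,0.0085,-0.0295,0.03,0],[0.03,0.0085,-0.0295,0.06,0],[0.03,0.0085,-0.0295,0.075,0],[0.03,0.0085,-0.0295,0.075,0],[0.03,0.0085,-0.0295,0.075,0],[0.03,0.0085,-0.0295,0.075,0]])

```text
t: 24.07
tool_pos: [0.5664, 0.016, 0.3307]
tool_rot: [3.127, 0.295, 0.005]
contact_force: [0.1, -0.7, -0.8]
opening: 0.0359
grip_force: 80.7
```

```bash
python3 - <<'E'
from h import *
shot('wrist')
rel((.566,.021,.302))
E
```

```text
t 24.1 tcp [0.5665 0.0161 0.3312] open 0.0361 F [-0.8  0.2 -0.4]
roll -0.0007
[0.566 0.021 0.302] -> [ 0.0003 -0.0049  0.0292]
```

Emit:
apply_moves(plan=[[0.03,0,-0.005,0,0],[0.03,0,-0.005,0,0],[0.03,0,-0.005,0.01,0],[0.03,0,-0.005,0.02,0],[0.03,0,-0.005,0.025,0],[0.03,0,-0.005,0.03,0],[0.03,0,-0.005,0.03,0],[0.03,0,-0.005,0.03,0]])

```text
t: 24.78
tool_pos: [0.5649, 0.0212, 0.2976]
tool_rot: [3.126, 0.296, 0.0]
contact_force: [4.0, -2.8, -5.0]
opening: 0.036
grip_force: 80.1
```

Emit:
apply_moves(plan=[[0.03,0.001,0,0,0],[0.03,0.001,0.0005,0.004,0],[0.03,0.001,0.0005,0.008,0],[0.03,0.001,0.0005,0.01,0],[0.03,0.001,0.0005,0.01,0]])

```text
t: 25.2
tool_pos: [0.5659, 0.0212, 0.2883]
tool_rot: [3.127, 0.296, -0.001]
contact_force: [1.8, -2.7, -1.4]
opening: 0.0358
grip_force: 80.4
```

Emit:
apply_moves(plan=[[0.03,0,0,0.004,0],[0.03,0,0,0.008,0],[0.03,0,0,0.012,0],[0.03,0,0,0.016,0],[0.03,0,0,0.02,0],[0.03,0,0,0.024,0],[0.03,0,0,0.025,0],[0.03,0,0,0.025,0],[0.03,0,0,0.025,0]])

```text
t: 25.95
tool_pos: [0.5667, 0.0212, 0.2652]
tool_rot: [3.127, 0.296, 0.005]
contact_force: [2.9, -2.2, 5.1]
opening: 0.0364
grip_force: 81.3
```

Emit:
apply_moves(plan=[[0.03,0,0,0.002,0],[0.03,0,0,0.004,0],[0.03,0,0,0.005,0],[0.03,0,0,0.005,0],[0.03,0,0,0.005,0]])

```text
t: 26.37
tool_pos: [0.5677, 0.0214, 0.2645]
tool_rot: [3.127, 0.297, 0.008]
contact_force: [-5.1, -0.9, 23.5]
opening: 0.0363
grip_force: 83.3
```

Emit:
apply_moves(plan=[[0.03,0,0,-0.004,0],[0.08,0,0,-0.005,0],[0.08,0,0,-0.005,0],[0.08,0,0,-0.005,0],[0.08,0,0,-0.005,0],[0.08,0,0,-0.02,0],[0.08,0,0,-0.05,0],[0.08,0,0,-0.085,0],[0.08,0,0,-0.12,0],[0.08,-0.015,0.02,-0.13,0],[0.08,-0.037,0.05,-0.13,0]])

```text
t: 27.28
tool_pos: [0.54, -0.0338, 0.3933]
tool_rot: [3.126, 0.303, 0.012]
contact_force: [1.0, -0.1, -0.1]
opening: 0.0801
grip_force: 0.0
```

Emit:
apply_moves(plan=[[0.08,-0.02,0.027,0,0],[0.08,-0.04,0.054,0,0],[0.08,-0.06,0.081,0,0],[0.08,-0.08,0.108,0,0],[0.08,-0.1,0.135,0,0],[0.08,-0.12,0.162,0,0],[0.08,-0.14,0.189,0,0],[0.08,-0.15,0.201,0,0],[0.08,-0.15,0.201,0,0],[0.08,-0.15,0.201,0,0]])

```text
t: 28.12
tool_pos: [0.429, -0.2607, 0.3879]
tool_rot: [-3.126, -0.293, 0.001]
contact_force: [0.2, 0.7, 0.1]
opening: 0.0799
grip_force: 0.0
```

```bash
python3 - <<'E'
from h import *
shot('wrist'); p=shot('wrist'); near(p,(.4313,-.2613),.112,.123)
rel((.4313,-.2613,.255)); p=shot('top'); near(p,(.6185,.0313),.11,.14); near(p,(.5635,.021),.11,.14)
E
```

```text
near 1416 ((0.4311887323856354, -0.2611267864704132), 0.01903272606432438) [ 0.4322 -0.2608  0.1176]
t 28.2 tcp [ 0.4296 -0.2597  0.3881] open 0.08 F [-0.3 -0.3  0.6]
roll 0.0005
[ 0.431 -0.261  0.255] -> [0.0014 0.0021 0.1331]
near 164 ((0.618605375289917, 0.030980614945292473), 0.019276777282357216) [0.6172 0.0311 0.1254]
near 161 ((0.5634051561355591, 0.02009635791182518), 0.018871678039431572) [0.5622 0.0202 0.1259]
```

Both tubes are home. Picking the third.

Emit:
apply_moves(plan=[[0.08,0.0015,0.001,0.03,0],[0.08,0.0015,0.001,0.06,0],[0.08,0.0015,0.001,0.09,0],[0.08,0.0015,0.001,0.12,0],[0.08,0.0015,0.001,0.132,0],[0.08,0.0015,0.001,0.132,0],[0.03,0.0015,0.001,0.132,0],[0.03,0.0015,0.001,0.132,0],[0.03,0.0015,0.001,0.132,0],[0.03,0.0015,0.001,0.132,0],[0.03,0.0015,0.001,0.132,0]])

```text
t: 29.18
tool_pos: [0.4319, -0.2615, 0.2595]
tool_rot: [3.126, 0.296, 0.005]
contact_force: [-0.4, 2.6, 6.0]
opening: 0.0364
grip_force: 79.5
```

Emit:
apply_moves(plan=[[0.03,0,0,-0.015,0],[0.03,0,0,-0.04,0],[0.03,0,0,-0.07,0],[0.03,0,0,-0.1,0],[0.03,0,0,-0.13,0],[0.03,0.015,-0.03,-0.15,0],[0.03,0.032,-0.065,-0.15,0],[0.03,0.05,-0.1,-0.15,0],[0.03,0.068,-0.135,-0.15,0],[0.03,0.085,-0.17,-0.15,0],[0.03,0.1,-0.205,-0.15,0],[0.03,0.115,-0.235,-0.15,0]])

```text
t: 30.18
tool_pos: [0.4998, -0.0064, 0.4078]
tool_rot: [3.127, 0.297, 0.003]
contact_force: [0.7, 0.1, -1.3]
opening: 0.036
grip_force: 80.2
```

```bash
python3 - <<'E'
from h import *
shot('wrist');shot('wrist')
rel((.511,.0103,.40))
E
```

```text
t 30.3 tcp [ 0.5002 -0.005   0.4077] open 0.0362 F [-0.3 -0.9 -1.5]
roll 0.0058
[0.511 0.01  0.4  ] -> [ 0.0135 -0.0129  0.0077]
```

Emit:
apply_moves(plan=[[0.03,0.0135,-0.013,0,0],[0.03,0.0135,-0.013,0,0],[0.03,0.0135,-0.013,0.03,0],[0.03,0.0135,-0.013,0.06,0],[0.03,0.0135,-0.013,0.074,0],[0.03,0.0135,-0.013,0.074,0],[0.03,0.0135,-0.013,0.074,0],[0.03,0.0135,-0.013,0.074,0]])

```text
t: 30.95
tool_pos: [0.5111, 0.0059, 0.3345]
tool_rot: [3.127, 0.295, 0.004]
contact_force: [0.3, -1.1, 0.0]
opening: 0.0357
grip_force: 80.4
```

```bash
python3 - <<'E'
from h import *
shot('wrist')
rel((.511,.0103,.302))
E
```

```text
t 31.0 tcp [0.5113 0.006  0.335 ] open 0.0361 F [ 0.4 -0.8 -0.6]
roll -0.0009
[0.511 0.01  0.302] -> [ 0.0004 -0.0043  0.033 ]
```

Emit:
apply_moves(plan=[[0.03,0.0005,-0.0045,0,0],[0.03,0.0005,-0.0045,0,0],[0.03,0.0005,-0.0045,0.01,0],[0.03,0.0005,-0.0045,0.02,0],[0.03,0.0005,-0.0045,0.025,0],[0.03,0.0005,-0.0045,0.03,0],[0.03,0.0005,-0.0045,0.033,0],[0.03,0.0005,-0.0045,0.033,0]])

```text
t: 31.67
tool_pos: [0.5105, 0.0107, 0.2988]
tool_rot: [3.126, 0.296, 0.001]
contact_force: [2.5, -2.9, -3.7]
opening: 0.0357
grip_force: 79.8
```

Emit:
apply_moves(plan=[[0.03,0.0005,0.0005,0.004,0],[0.03,0.0005,0.0005,0.008,0],[0.03,0.0005,0.0005,0.012,0],[0.03,0.0005,0.0005,0.016,0],[0.03,0.0005,0.0005,0.02,0],[0.03,0.0005,0.0005,0.024,0],[0.03,0.0005,0.0005,0.028,0],[0.03,0.0005,0.0005,0.032,0],[0.03,0.0005,0.0005,0.032,0],[0.03,0.0005,0.0005,0.032,0]])

```text
t: 32.5
tool_pos: [0.5115, 0.0105, 0.2684]
tool_rot: [3.127, 0.296, 0.004]
contact_force: [4.1, -5.2, 2.9]
opening: 0.036
grip_force: 80.6
```

Emit:
apply_moves(plan=[[0.03,0,0,0.002,0],[0.03,0,0,0.004,0],[0.03,0,0,0.006,0],[0.03,0,0,0.006,0]])

```text
t: 32.83
tool_pos: [0.513, 0.0107, 0.2674]
tool_rot: [3.127, 0.297, 0.007]
contact_force: [-4.8, -1.6, 25.7]
opening: 0.0362
grip_force: 83.1
```

Emit:
apply_moves(plan=[[0.03,0,0,-0.005,0],[0.08,0,0,-0.006,0],[0.08,0,0,-0.006,0],[0.08,0,0,-0.006,0],[0.08,0,0,-0.006,0],[0.08,0,0,-0.02,0],[0.08,0,0,-0.05,0],[0.08,0,0,-0.085,0],[0.07,0,0,-0.12,0],[0.06,0,0,-0.14,0],[0.06,0,0,-0.14,0]])

```text
t: 33.75
tool_pos: [0.5119, 0.0108, 0.4076]
tool_rot: [3.126, 0.296, 0.014]
contact_force: [0.5, 0.7, 1.2]
opening: 0.0602
grip_force: 0.0
```

Emit:
apply_moves(plan=[[0.06,-0.014,-0.034,0,0],[0.06,-0.028,-0.068,0,0],[0.06,-0.042,-0.102,0,0],[0.06,-0.056,-0.136,0,0],[0.06,-0.07,-0.17,0,0],[0.06,-0.084,-0.204,0,0],[0.06,-0.088,-0.216,0,0],[0.06,-0.088,-0.216,0,0],[0.06,-0.088,-0.216,0,0]])

```text
t: 34.5
tool_pos: [0.3834, 0.2068, 0.4004]
tool_rot: [3.127, 0.299, -0.003]
contact_force: [0.0, -0.7, -0.1]
opening: 0.0598
grip_force: 0.0
```

```bash
python3 - <<'E'
from h import *
shot('wrist'); p=shot('wrist'); near(p,(.384,.207),.170,.186)
rel((.384,.207,.325)); p=shot('top'); save(p,'top3.png')
for q in((.6185,.031),(.5635,.020),(.508,.01)): near(p,q,.11,.14,.024)
cv2.imwrite('pics/c3.png',cv2.resize(p['img'][120:270,200:500],None,fx=2.5,fy=2.5))
E
```

```text
near 509 ((0.374188095331192, 0.2026587426662445), 0.009063639678061008) [0.3756 0.2029 0.1782]
t 34.6 tcp [0.3842 0.2059 0.4008] open 0.0603 F [-0.2 -0.4 -0.6]
roll -0.0008
[0.384 0.207 0.325] -> [ 0.0001 -0.0011  0.0758]
near 160 ((0.6186442375183105, 0.03140074014663696), 0.01941617950797081) [0.6171 0.0311 0.1257]
near 162 ((0.5629231333732605, 0.019954035058617592), 0.01940799504518509) [0.5624 0.0201 0.1256]
near 163 ((0.5074579119682312, 0.01020392868667841), 0.019116954877972603) [0.5065 0.0107 0.1266]
```

View pics/c3.png

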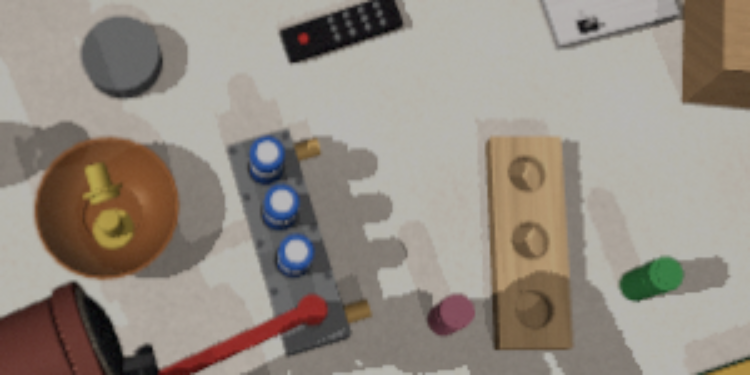

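The picture shows three tubes seated, both plugs in the bowl and the caddy empty. Gripping the handle.

Emit:
apply_moves(plan=[[0.06,-0.0105,0.0015,0.02,0],[0.06,-0.0105,0.0015,0.045,0],[0.06,-0.0105,0.0015,0.07,0],[0.06,-0.0105,0.0015,0.075,0],[0.06,-0.0105,0.0015,0.075,0],[0.01,-0.0105,0.0015,0.075,0],[0.01,-0.0105,0.0015,0.075,0],[0.01,-0.0105,0.0015,0.075,0],[0.01,-0.0105,0.0015,0.075,0],[0.01,-0.0105,0.0015,0.075,0]], newtons=30)

```text
t: 35.48
tool_pos: [0.3743, 0.2039, 0.3288]
tool_rot: [-3.123, -0.296, -0.004]
contact_force: [-0.3, 5.6, 1.5]
opening: 0.0166
grip_force: 29.5
```

```bash
python3 - <<'E'
from h import *
H=np.array([.4445,-.0025]); c=tool()[0][:3,3]; print(tool()[1]['grip_force'])
d=c[:2]-H; a0=np.arctan2(d[1],d[0]); r=np.hypot(*d); print(r,a0,a0-YAW)
rr=np.linspace(r,.218,25)[1:]
rel(*[(H[0]+q*np.cos(a),H[1]+q*np.sin(a),c[2]) for q,a in zip(rr,np.linspace(a0,YAW,25)[1:])])
E
```

```text
29.514713287353516
0.21804403607721742 1.8987012306530544 1.7097012306530543
t 35.5 tcp [0.3743 0.2039 0.3288] open 0.0166 F [-0.3  5.6  1.5]
roll -0.0
[0.389 0.208 0.329] -> [ 0.0154 -0.0016  0.0001]
[0.404 0.212 0.329] -> [ 0.031  -0.0021  0.0001]
[0.42  0.214 0.329] -> [ 0.0465 -0.0015  0.0002]
[0.435 0.215 0.329] -> [0.0619 0.0002 0.0002]
[0.451 0.215 0.329] -> [0.0772 0.003  0.0002]
[0.466 0.214 0.329] -> [0.0922 0.0069 0.0003]
[0.482 0.212 0.329] -> [0.1069 0.0119 0.0003]
[0.497 0.209 0.329] -> [0.1213 0.0179 0.0003]
[0.512 0.205 0.329] -> [0.1351 0.0248 0.0003]
[0.526 0.2   0.329] -> [0.1485 0.0328 0.0003]
[0.54  0.193 0.329] -> [0.1612 0.0417 0.0003]
[0.554 0.186 0.329] -> [0.1733 0.0514 0.0003]
[0.567 0.178 0.329] -> [0.1846 0.0621 0.0003]
[0.58  0.168 0.329] -> [0.1952 0.0734 0.0003]
[0.592 0.158 0.329] -> [0.2049 0.0855 0.0003]
[0.603 0.148 0.329] -> [2.138e-01 9.830e-02 2.000e-04]
[0.613 0.136 0.329] -> [2.217e-01 1.117e-01 2.000e-04]
[0.622 0.124 0.329] -> [2.286e-01 1.256e-01 1.000e-04]
[0.631 0.111 0.329] -> [2.345e-01 1.399e-01 1.000e-04]
[0.638 0.097 0.329] -> [0.2394 0.1547 0.    ]
[0.645 0.083 0.329] -> [ 0.2432  0.1697 -0.    ]
[0.651 0.068 0.329] -> [ 2.46e-01  1.85e-01 -1.00e-04]
[0.655 0.054 0.329] -> [ 2.476e-01  2.004e-01 -2.000e-04]
[0.659 0.038 0.329] -> [ 2.482e-01  2.159e-01 -2.000e-04]
```

Emit:
apply_moves(plan=[[0.01,0.0155,-0.0015,0,0],[0.01,0.031,-0.002,0,0],[0.01,0.0465,-0.0015,0,0],[0.01,0.062,0,0,0],[0.01,0.077,0.003,0,0],[0.01,0.092,0.007,0,0],[0.01,0.107,0.012,0,0],[0.01,0.1215,0.018,0,0],[0.01,0.135,0.025,0,0],[0.01,0.1485,0.033,0,0],[0.01,0.161,0.0415,0,0],[0.01,0.1735,0.0515,0,0]])

```text
t: 36.48
tool_pos: [0.5559, 0.1883, 0.329]
tool_rot: [-3.115, -0.295, -0.016]
contact_force: [8.0, 20.4, -4.0]
opening: 0.017
grip_force: 29.3
```

```bash
python3 - <<'E'
from h import *
H=np.array([.4445,-.0025]); c=tool()[0][:3,3]
d=c[:2]-H; a0=np.arctan2(d[1],d[0]); r=np.hypot(*d); print(r,a0,a0-YAW)
rr=np.linspace(r,.218,12)[1:]
rel(*[(H[0]+q*np.cos(a),H[1]+q*np.sin(a),c[2]) for q,a in zip(rr,np.linspace(a0,YAW-.015,12)[1:])])
E
```

```text
0.22098981323129427 1.042354757902561 0.8533547579025609
t 36.5 tcp [0.5559 0.1883 0.329 ] open 0.017 F [ 8.  20.4 -4. ]
roll -0.0004
[0.57  0.179 0.329] -> [ 0.0125  0.0122 -0.    ]
[0.584 0.168 0.329] -> [ 0.024   0.0253 -0.    ]
[0.597 0.156 0.329] -> [ 0.0344  0.0392 -0.0001]
[0.609 0.144 0.329] -> [ 0.0436  0.0539 -0.0001]
[0.62  0.13  0.329] -> [ 0.0517  0.0693 -0.0002]
[0.629 0.116 0.329] -> [ 0.0585  0.0852 -0.0003]
[0.638 0.101 0.329] -> [ 0.064   0.1016 -0.0005]
[0.645 0.085 0.329] -> [ 0.0682  0.1183 -0.0006]
[0.651 0.069 0.329] -> [ 0.0711  0.1354 -0.0008]
[0.656 0.052 0.329] -> [ 0.0726  0.1525 -0.001 ]
[0.659 0.035 0.329] -> [ 0.0728  0.1698 -0.0012]
```

Emit:
apply_moves(plan=[[0.01,0.0125,0.009,0,0],[0.01,0.023,0.0205,0,0],[0.01,0.033,0.033,0,0],[0.01,0.042,0.0455,0,0],[0.01,0.05,0.059,0,0],[0.01,0.057,0.073,0,0],[0.01,0.063,0.0875,0,0],[0.01,0.068,0.1025,0,0],[0.01,0.072,0.1175,0,0],[0.01,0.0745,0.133,0,0],[0.01,0.076,0.149,0,0],[0.01,0.0765,0.1645,0,0]])

```text
t: 37.48
tool_pos: [0.6667, 0.0396, 0.3301]
tool_rot: [-3.122, -0.295, -0.057]
contact_force: [36.4, 38.8, -16.6]
opening: 0.0119
grip_force: 38.0
```

```bash
python3 - <<'E'
from h import *
H=np.array([.4445,-.0025]); c=tool()[0][:3,3]
d=c[:2]-H; a0=np.arctan2(d[1],d[0]); print(np.hypot(*d),a0-YAW); rel()
E
```

```text
0.22617310040696448 -0.0019570124760950602
t 37.5 tcp [0.6667 0.0396 0.3301] open 0.0119 F [ 36.4  38.8 -16.6]
roll -0.0009
```

The handle slipped toward the pad edge with a side force, so the bar may already be against its stop. Releasing and looking.

Emit:
apply_moves(plan=[[0.03,0,-0.003,0,0],[0.06,0,-0.003,0,0],[0.06,0,-0.003,0,0],[0.06,0,-0.003,0,0],[0.06,0,-0.003,-0.03,0],[0.06,0,-0.003,-0.065,0],[0.06,0.0,-0.003,-0.08,0],[0.06,0.0,-0.003,-0.08,0]])

```text
t: 38.15
tool_pos: [0.6602, 0.0406, 0.4134]
tool_rot: [3.126, 0.296, 0.016]
contact_force: [-0.4, -0.1, 0.9]
opening: 0.0604
grip_force: 0.0
```

```bash
python3 - <<'E'
from h import *
shot('wrist'); p=shot('wrist'); save(p,'w5.png'); near(p,(.660,.038),.170,.186,.04)
H=np.array([.4445,-.0025])
X=cloud(p,np.ones((400,640),bool)); s=(X[:,2]>.17)&(X[:,2]<.186)&(np.hypot(X[:,0]-.66,X[:,1]-.04)<.04); 
c=np.array(cv2.minEnclosingCircle(X[s][:,:2].astype(np.float32))[0])
d=c-H; print('bar',np.hypot(*d),np.arctan2(d[1],d[0])-YAW)
p=shot('top'); m=np.zeros((400,640),bool); m[120:280,230:400]=1
v,u=np.nonzero(m&(p['range_z']>0)); X=cloud(p,m); h,sa,b=cv2.cvtColor(p['img'],cv2.COLOR_BGR2HSV)[v,u].T.astype(int)
r=((h<8)|(h>172))&(sa>120)&(X[:,2]>.125)&(X[:,2]<.16); 
if r.any(): print(cv2.minAreaRect(X[r][:,:2].astype(np.float32)))
rel()
E
```

```text
near 475 ((0.6586266160011292, 0.03753003478050232), 0.009109240025281906) [0.6599 0.0378 0.1784]
bar 0.21783620306235427 -0.004187647642670211
((0.4400379955768585, -0.013248695060610771), (0.0027597183361649513, 0.017681460827589035), 83.95084381103516)
t 38.3 tcp [0.6591 0.0406 0.4057] open 0.06 F [-0.1 -0.6 -0. ]
roll -0.0002
```

View pics/w5.png

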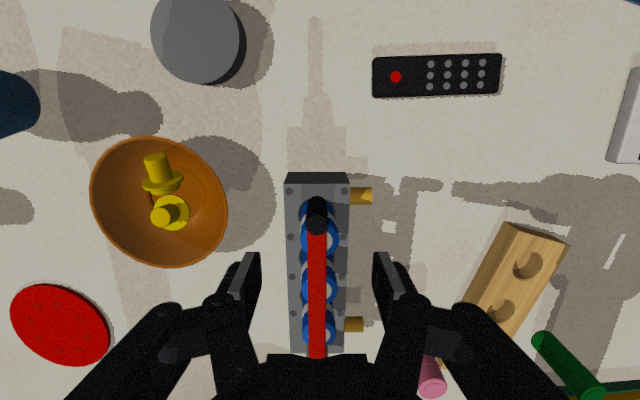

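The bar is fully shut over the three seated tubes, the plugs are in the bowl, and the arm is clear of everything.

```bash
python3 -c "
from h import *
print(ctrl.finish_job())"
```

```text
the job is handed in; nothing more can be done
None
```

The job is handed in: the red bar was opened and is fully shut again, both yellow plugs that were present are in the amber bowl, and all three blue tubes are bottomed in their sockets; the closing swing peaked at about 55 N on the gripper before I let go, and I got no verdict back.

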